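Send a plaster cast into the spray bay

ROBOT

A 6-joint arm with a two-finger parallel gripper is mounted at the origin on the work surface. World frame = base frame: x ahead of the robot, y to its left, z up, the work surface at z = 0. Lengths are in m, angles in degrees, forces in N, time in s.
With the tool pointing down it reaches from about 0.3 to 0.75 m from the base axis. Payload 8.5 kg.
Tool frame: the origin (TCP) lies at the very end of the fingers, on their centre line; the grasp point (between the pads) lies env.pinch_z behind it (env.pinch_z is the distance from the TCP to the grasp point, in m); z points along the fingers, y is the line along which they close (so a half turn about z gives the same grasp; the last joint's range is limited). The gripper opens to 85 mm and grips with 20 to 120 N. Pads are 22 mm wide; open, the fingers measure 114 mm over their backs; the gripper's body (76 mm by 85 mm) begins 54 mm behind the grasp point. The pads swing forward as they close: fully open they stand 13 mm farther back than shut.
Start: joints at [-80.747, 21.807, 74.336, -0, 83.858, -12.336], TCP at [0.202, -0.511, 0.231] pointing down, gripper open.
Joint ranges: [-178.18, 178.18], [-50.72, 133.34], [12.68, 142.11], [-81.47, 261.47], [9.98, 163.14], [-165.26, 165.26]. Speed limits (degrees/s): [136.94, 136.94, 180, 180, 180, 180].

INTERFACE

Orientations are given as a 3x3 rotation matrix whose columns are the frame's x, y, z axes.
In Python, from rig import telemetry, get_image, env gives the robot as it stands. The module is installed in compiled form; this text tells all that it offers.
- The arm moves only by the tool apply_moves, never from a script. Its argument "series" is a list of rows, each a list of 7 numbers: the shift along the tool's x, y, z in mm, then the turn, a rotation vector about the tool's x, y, z in degrees, then the opening, from 0 (shut) to 1 (fully open). A call has 1 to 12 rows; each row shifts and turns the commanded pose from where the row before left it, along the tool's axes as they then stand; what a row does not reach is not made up. A row lasts 1/8 s, in which the tool goes at most 62.5 mm and 10.7 degrees, less where a joint would pass 70% of its speed; a pose out of reach is approached as far as the arm can. A call with a gripper value outside its range is refused whole. The fingers move at their own pace and stop on an object; "grip_force" is the grip in N (left out, the last holds). Time passes only in rows, so rows that do not move let the fingers close. It gives the time, the measured TCP pose, the force, the opening and the grip force at its end, in the units of the state.
- telemetry.observe(): the state, without advancing time (a new reading comes with each control period).
- get_image(name): name is "scene" or "top"; returns a dict with "frame" (420x560x3 uint8, red, green, blue), "z_map" (420x560 float32, m along the optical axis (not along the pixel's ray), 0 where there is no reading), "vertical_fov" (degrees; the focal length in pixels is half the picture's height over the tangent of half this angle, whatever the lens; pixels are square), "cx", "cy" (the principal point, pixels), "eye" and "attitude" of the camera in the world. Camera axes: x right, y up, looking along -z (the intrinsics and any distortion apply to the point x, -y, -z); pixel columns grow to the right and rows downward; lengths in m; the calibration is good to about 2 mm. A picture is of the moment at which its call begins.
- env.close_job(): hands the job in; it is judged then, once.
The state is a dict: "time_s": time; "q": joint angles; "qvel": joint speeds; "joint_efforts": joint torques, N m; "position": TCP position; "tool_rot": TCP orientation; "ft_force": force on the tool from outside, world axes, zero at the start; "wrist_torque": the same for the moment, N m; "grip_width": finger opening in m; "gripper_force": force on a finger pad.
Only numpy, scipy, OpenCV 4.12 (cv2) and the standard library are available. Lean on these libraries where they do the work, as an engineer would, in place of code of your own. Each camera call takes 0.05 s, during which the arm holds its last target. There are 200 camera calls.

TASK

Gently set the plaster cast with the single long half-round roll on top down on the open sill of the spray bay, lengthwise in line with the bay, and let go of it. Then push it along the floor through the two sprung flaps until it is wholly inside and both flaps have swung fully shut behind it, without letting it touch the rosette already waiting in there, and after that press the start button. Leave the other cast, the tub, the bottle and the spatula where they are.

Things in the scene. Friction and masses are not known exactly. Their poses are not given: they have to be found in the camera images.
- roll_cast: The cast to send in: a white plaster block 54 mm wide (its x), 120 mm long (its y) and 36 mm high, flat vertical sides, crowned by one half-round roll of 18 mm radius and 112 mm length along its y, total height 54 mm. About 0.33 kg (varies). Origin: centre of its underside, z up. It lies upright on the bench on the robot's side of the bay, at the left or the right.
- dome_cast: The other plaster cast, to be left alone: the same 54 x 120 x 36 mm block, but crowned by two round domes side by side along its y, 57 mm high. Origin: centre of its underside. It lies at whichever of the two places the roll cast does not.
- bay: Open-topped spray bay, fixed. Origin: on the bench surface at the middle of the gate; y points inwards through the gate (roughly the robot's left), x away from the robot, z up. Steel floor plate 160 mm wide, top 6 mm above the bench, from y = -210 to +350 mm. Side walls inside the gate: inner faces at x = +-66 mm, tops 66 mm above the bench. An extractor head 116 mm high closes it at y = 340 mm.
- sill (a point): Middle of the open sill, on top of the floor plate, at bay x = 0, y = -110 mm, z = 6 mm. The sill is the part of the plate before the gate (y < -5 mm), without walls. A cast set here lengthwise along the bay's y stands clear of the flaps.
- gate (a point): Middle of the gate on top of the floor plate (bay 0, 0, 6 mm). Posts 70 mm tall leave 108 mm between them; two flaps close it like saloon doors, open above. Keep the cast within 15 mm of the middle line. Each flap sweeps 51 mm inwards, so they shut only once the cast's rear end is over 52 mm past the gate (its origin at bay y > 113 mm) and nothing else is in their way.
- flap_near (a joint): Flap hinged on the gate's post nearer the robot (bay x = -52 mm), about a vertical axis: an aluminium plate 51 mm wide, 4 mm thick, from 10 to 62 mm above the bench. 0 = shut (across the gate), grows as it swings inwards, to 1.6 rad; it cannot swing outwards. A light spring (0.02 N m when shut, 0.04 N m per rad more) shuts it: a few newtons of push open the gate.
- flap_far (a joint): The same flap, mirrored, hinged on the post farther from the robot (bay x = +52 mm); 0 = shut, grows inwards.
- rosette: Round plaster rosette waiting at the far end inside the bay, 90 mm in diameter, 44 mm high, about 0.25 kg. Origin: centre of its underside, about 280 mm past the gate. Not to be touched by the cast or moved.
- start (a joint): Start button of the extractor: 0 = up, 0.006 m = fully down (5 N); springs back up. It counts as pressed beyond 0.004 m.
- start_top (a point): Centre of the top of the start button, a black round button of 32 mm diameter on a small grey box on the robot's side of the gate (bay x = -108 mm, y = 40 mm); pressed straight down.
- tub: White plastic tub, 90 mm diameter, 120 mm high, on the bench at the right; a bystander. Origin: centre of its underside.
- agent: Grey bottle, 60 mm diameter, 170 mm high, on the bench at the left; a bystander. Origin: centre of its underside.
- spatula: Spatula, 160 mm long, lying flat on the bench between the two casts, on the robot side of the bay; a bystander.
Mind the look-alikes: they are no part of the job. Leave any pink look-alike of the roll_cast alone.

How it is judged:
By the outcome, as a careful person would: the job done as asked, in the order asked, and still so for the second after the job is handed in, with the robot touching nothing.
It also fails if it takes over 64 s, if anything falls off the work surface, if the arm or the gripper's body presses on something with over 40 N, if the wrist force passes 120 N, or if a joint passes its speed limit or range.

## Working session

There is one attempt and no reset: what is moved stays moved. The work goes in short steps, Python scripts to look and compute and a tool call to move; the robot and the scene stay as the last step left them, time stands still between calls to the robot, and variables do not carry over. Pictures are saved under pics/ and viewed, at most 10 in all, crops included, and the job is handed in when it is done.

Besides the shell and the picture viewer there is one more tool, called after ">>>" as name(argument=value, ...), one argument or row to a line, values as JSON. apply_moves: Moves the arm, as the interface text tells. Its arguments: {"type":"object","properties":{"series":{"type":"array"},"grip_force":{"type":"number"}},"required":["series"]}

```bash
mkdir -p pics; cat > h.py <<'E'
import numpy as np, cv2
from rig import telemetry, get_image, env
def cloud(d):
    z=d["z_map"]; H,W=z.shape
    f=H/2/np.tan(np.radians(d["vertical_fov"])/2)
    v,u=np.mgrid[:H,:W]
    P=np.stack([(u-d["cx"])/f*z,-(v-d["cy"])/f*z,-z],-1)
    A=np.array(d["attitude"]); 
    Q=P@A.T+np.array(d["eye"]); Q[z==0]=np.nan
    return Q
E
python3 - <<'E'
from h import *
for n in("scene","top"):
    d=get_image(n); cv2.imwrite(f"pics/{n}0.png",d["frame"][:,:,::-1])
    print({k:d[k] for k in d if k not in("frame","z_map")})
    np.savez(f"{n}0.npz",Q=cloud(d),f=d["frame"])
print(telemetry.observe(),env.pinch_z)
E
```

```text
{'vertical_fov': 55.04765200345584, 'cx': 283.69438866119344, 'cy': 214.98036078209768, 'eye': array([ 1.31876816, -0.24176789,  0.84941381]), 'attitude': array([[ 0.23689293, -0.6545093 ,  0.71798281],
       [ 0.97130893,  0.14358517, -0.18958446],
       [ 0.02099311,  0.74229433,  0.66974504]])}
{'vertical_fov': 47.304064229718804, 'cx': 275.1320127011441, 'cy': 204.75931644913, 'eye': array([0.32067245, 0.00440667, 1.60314341]), 'attitude': array([[-0.00896083,  0.99585334, -0.09053081],
       [-0.99988998, -0.00785318,  0.01258386],
       [ 0.01182072,  0.09063361,  0.99581415]])}
{'time_s': 0.1, 'q': array([-8.07447789e+01,  2.18366331e+01,  7.43796167e+01, -8.54221364e-04,
        8.38560987e+01, -1.23367212e+01]), 'qvel': array([ 0.07208573, -0.17805773, -0.17915448, -0.00429942, -0.04045285,
        0.01579472]), 'joint_efforts': array([ 4.31218708e-03, -4.49220014e+01, -2.31657940e+01, -1.80696793e-04,
        3.64002437e-03,  1.76446002e-05]), 'position': array([ 0.20234003, -0.5111512 ,  0.23078284]), 'tool_rot': array([[ 9.29827684e-01,  3.67995150e-01, -2.17716518e-04],
       [ 3.67995125e-01, -9.29826887e-01,  1.24389582e-03],
       [ 2.55308956e-04, -1.23672739e-03, -9.99999203e-01]]), 'ft_force': array([ 0.44368315,  0.56553035, -1.18359358]), 'wrist_torque': array([-0.02056066,  0.02282796,  0.00911618]), 'gripper_force': 0.0, 'grip_width': 0.08539669904737335} 0.0187
```

View pics/top0.png

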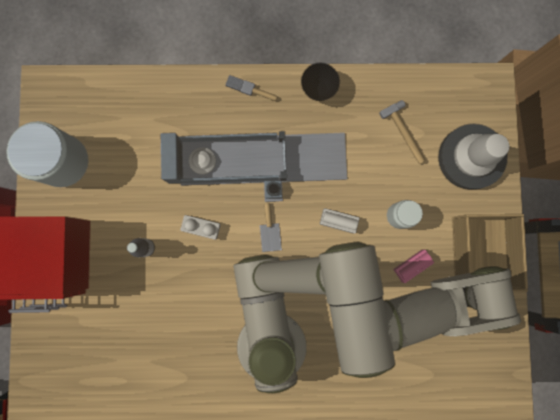

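View pics/scene0.png

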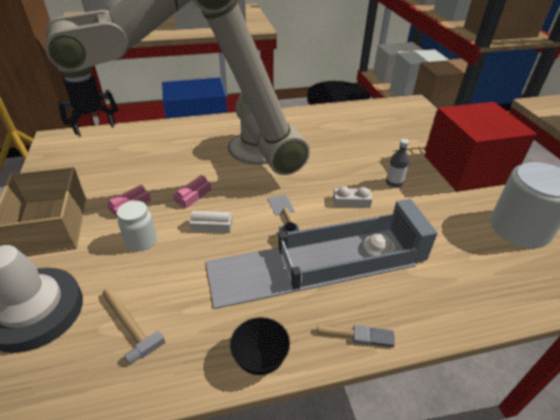

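The top view shows the roll cast at about px (341,221), the dome cast at (201,228), the sill at (316,157), the gate at (283,157), the button at (274,190) and the tub at (405,213). The scene view agrees, and shows pink look-alikes beside the tub and nearer the robot.

```bash
python3 - <<'E'
from h import *
def rep(name,P):
    if len(P)<5: print(name,"few",len(P));return
    r=cv2.minAreaRect((P[:,:2]*1000).astype(np.float32))
    print(name,len(P),"rect",np.round(r[0],1),np.round(r[1],1),round(r[2],1),"zmed %.4f zmax %.4f"%(np.median(P[:,2]),P[:,2].max()),"mean",P.mean(0).round(4))
T=np.load("top0.npz")["Q"];S=np.load("scene0.npz")["Q"]
c=T[221,341];print("cast px",c,"dome",T[228,201],"button",T[190,274],"sill",T[157,316],"ros",T[160,203],"tub",T[213,405])
from itertools import product
for n,Q in(("top",T),("scene",S)):
    F=Q.reshape(-1,3);F=F[~np.isnan(F[:,0])]
    near=lambda p,r:F[np.hypot(*(F[:,:2]-p[:2]).T)<r]
    N=near(c,.085); rep(n+" cast all",N[(N[:,2]>.02)&(N[:,2]<.065)]); rep(n+" roll top",N[(N[:,2]>.045)&(N[:,2]<.065)])
    b=near(T[190,274],.04); rep(n+" button box",b[b[:,2]>.012]); 
    print("bench z",np.median(near(c,.12)[:,2]))
    s=near(T[157,316],.1)
    rep(n+" wall",F[(F[:,2]>.055)&(F[:,2]<.075)&(F[:,0]>c[0]+.08)&(F[:,0]<c[0]+.33)&(F[:,1]>.0)&(F[:,1]<.4)])
    rep(n+" ros",(lambda g:g[(g[:,2]>.02)&(g[:,2]<.055)])(near(T[160,203],.05)))
d=np.load("top0.npz")["f"]
v=cv2.resize(d[110:250,150:430][:,:,::-1],(800,400),interpolation=cv2.INTER_CUBIC);cv2.imwrite("pics/crop0.png",v)
E
```

```text
cast px [ 0.40728373 -0.22888105  0.04879058] dome [0.38889638 0.22697087 0.03687807] button [ 0.50994043 -0.01193477  0.05245314] sill [ 0.62723956 -0.15554519  0.00382174] ros [0.60970862 0.2187957  0.0564343 ] tub [ 0.42641524 -0.41754403  0.12225019]
top cast all 608 rect [ 411.4 -226.3] [120.3  54.5] 74.4 zmed 0.0462 zmax 0.0609 mean [ 0.4101 -0.2249  0.045 ]
top roll top 322 rect [ 413.1 -227.4] [112.   39.4] 75.0 zmed 0.0520 zmax 0.0609 mean [ 0.4105 -0.227   0.0521]
top button box 290 rect [515.5 -10.8] [56.6 68.8] 89.6 zmed 0.0458 zmax 0.0682 mean [ 0.5133 -0.0091  0.0451]
bench z 0.0026583543746175886
top wall 612 rect [617.  158.9] [335.9 189.3] 84.3 zmed 0.0660 zmax 0.0749 mean [0.6176 0.1592 0.0655]
top ros 521 rect [614.  224.6] [82.4 87.6] 35.3 zmed 0.0371 zmax 0.0547 mean [0.6123 0.2231 0.0374]
scene cast all 666 rect [ 415.1 -228.8] [122.2  54. ] 79.4 zmed 0.0411 zmax 0.0584 mean [ 0.4234 -0.2282  0.0415]
scene roll top 287 rect [ 413. -228.] [110.8  31. ] 74.8 zmed 0.0522 zmax 0.0584 mean [ 0.4152 -0.2281  0.0517]
scene button box 166 rect [518.4 -12.1] [56.5 59.7] 83.7 zmed 0.0521 zmax 0.0658 mean [ 0.516  -0.0144  0.052 ]
bench z 0.0021623729013325876
scene wall 1225 rect [604.4 172.2] [185.5 342.8] 0.1 zmed 0.0648 zmax 0.0748 mean [0.6285 0.1705 0.0639]
scene ros 518 rect [618.3 221.9] [84.8 75.1] 61.4 zmed 0.0394 zmax 0.0538 mean [0.6241 0.2165 0.0385]
```

View pics/crop0.png

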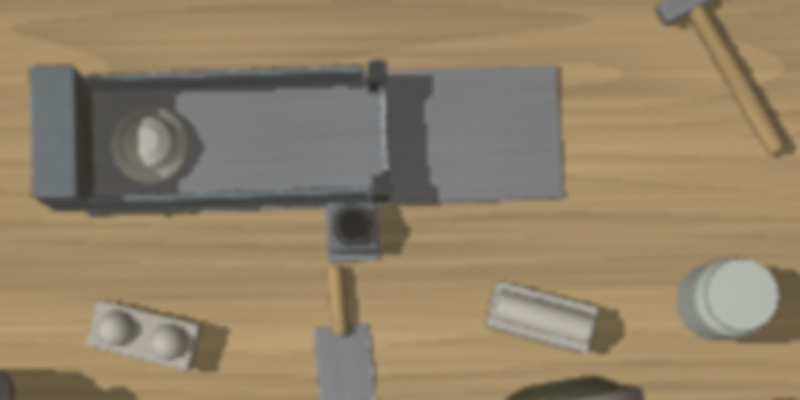

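The crop shows the sill end edge at crop px (562,66)-(563,197), the gate at x≈383, the wall lines nearly horizontal, and the cast from (495,300) to (590,335). Next I fit the plate accurately by projecting its colour mask onto z = 6 mm in both views.

```bash
python3 - <<'E'
from h import *
for n in("top","scene"):
    d=get_image(n);z=d["z_map"];H,W=z.shape
    f=H/2/np.tan(np.radians(d["vertical_fov"])/2);v,u=np.mgrid[:H,:W]
    D=np.stack([(u-d["cx"])/f,-(v-d["cy"])/f,-np.ones((H,W))],-1)@np.array(d["attitude"]).T
    e=np.array(d["eye"])
    pl=lambda h:e+D*((h-e[2])/D[...,2])[...,None]
    P=pl(.006);Q=cloud(d)
    fr=d["frame"].astype(int); sat=fr[...,0]-fr[...,2]
    m=(sat<25)&(P[...,0]>.5)&(P[...,0]<.75)&(P[...,1]>-.3)&(P[...,1]<-.075)
    m=m.astype(np.uint8); k,l,st,_=cv2.connectedComponentsWithStats(m);i=1+st[1:,4].argmax()
    p=P[l==i];r=cv2.minAreaRect((p[:,:2]*1000).astype(np.float32));print(n,"sill",len(p),r); print(np.round(cv2.boxPoints(r)),"z",np.nanmedian(Q[l==i][:,2]))
    # edge fits
    for lab,sg in(("near",-1),("far",1)):
        ys=np.arange(-.205,-.10,.004);pts=[]
        for y in ys:
            s=p[abs(p[:,1]-y)<.003]; 
            if len(s)>5: pts.append((s[:,0].max() if sg>0 else s[:,0].min(),y))
        pts=np.array(pts);c=np.polyfit(pts[:,1],pts[:,0],1);print(" ",lab,"slope",c[0],"x at y=-.15",np.polyval(c,-.15), "rms",np.std(pts[:,0]-np.polyval(c,pts[:,1])))
    # box head: points z .1-.13
    F=Q[~np.isnan(Q[...,0])];h=F[(F[:,2]>.105)&(F[:,2]<.125)&(F[:,0]>.5)&(F[:,0]<.75)&(F[:,1]>.2)&(F[:,1]<.4)]
    print(" head",cv2.minAreaRect((h[:,:2]*1000).astype(np.float32)),len(h))
    # button: dark pixels
    B=pl(.055);g=(fr.sum(-1)<130)&(np.hypot(B[...,0]-.515,B[...,1]+.012)<.035);b=B[g]
    if len(b):print(" btn",len(b),b.mean(0),np.nanmedian(Q[g][:,2]))
    if n=="scene": 
        a=d["frame"][190:300,190:440][:,:,::-1];cv2.imwrite("pics/crop1.png",cv2.resize(a,(800,352),interpolation=cv2.INTER_CUBIC))
E
```

```text
top sill 2496 ((628.0353393554688, -165.41009521484375), (161.1794891357422, 181.06134033203125), 1.1828980445861816)
[[ 546.  -77.]
 [ 549. -258.]
 [ 710. -254.]
 [ 707.  -73.]] z 0.0070381505855861
  near slope -0.02902073578420325 x at y=-.15 0.5492128558077345 rms 0.0009670529763409783
  far slope -0.02286964094938588 x at y=-.15 0.706517444134995 rms 0.0009923143154418725
 head ((614.5918579101562, 317.226318359375), (149.78280639648438, 52.891517639160156), 0.34649690985679626) 761
scene sill 3256 ((629.3861083984375, -165.42745971679688), (161.58412170410156, 183.70314025878906), 1.4084722995758057)
[[ 546.  -76.]
 [ 551. -259.]
 [ 712. -255.]
 [ 708.  -72.]] z 0.007264885163535739
  near slope -0.024173873595355243 x at y=-.15 0.5498455420525328 rms 0.0010657567648218924
  far slope -0.03376525003960763 x at y=-.15 0.7088139898386264 rms 0.0006993083706046078
 head ((614.043212890625, 316.9795227050781), (148.4343719482422, 51.75021743774414), 1.3171324729919434) 791
 btn 67 [ 0.51962092 -0.01262026  0.055     ] 0.058197595785547174
```

View pics/crop1.png

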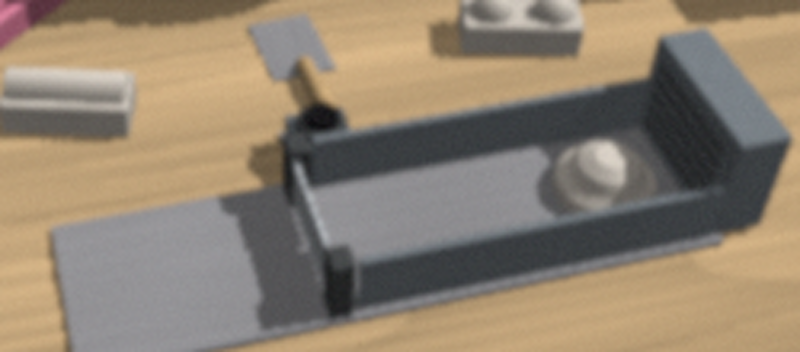

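The scene crop confirms an empty sill, closed flaps, the rosette at the far end, and the single-roll cast at left. Bay gate ≈ (0.6255, -0.0475) with yaw ≈ 1.6°. The button from bay geometry is at (0.516, -0.011), which matches what I measured. Roll cast ≈ (0.413, -0.2275), yaw -15°.

>>> apply_moves(
  series=[
    [0, 0, 0, 0, 0, -10.7, 1],
    [0, 0, 0, 0, 0, -10.7, 1],
    [0, 0, 0, 0, 0, -10.7, 1],
    [0, 0, 0, 0, 0, -10.7, 1],
    [0, 0, 0, 0, 0, -10.6, 1],
    [47, 18.5, 0, 0, 0, 0, 1],
    [47, 18.5, 0, 0, 0, 0, 1],
    [47, 18.5, 0, 0, 0, 0, 1],
    [47, 18.5, 0, 0, 0, 0, 1],
    [47, 18.5, 0, 0, 0, 0, 1],
    [47, 18.5, 0, 0, 0, 0, 1],
    [47, 18.5, 0, 0, 0, 0, 1],
  ],
  grip_force=25,
)

```text
time_s: 1.7
position: [0.4134, -0.2257, 0.2313]
tool_rot: [[0.259, 0.966, 0.0], [0.966, -0.259, -0.0], [-0.0, 0.0, -1.0]]
ft_force: [0.0, -1.2, 0.4]
grip_width: 0.0852
gripper_force: 0.0
```

>>> apply_moves(
  series=[
    [-2, 0, 40, 0, 0, 0, 1],
    [0, 0, 45, 0, 0, 0, 1],
    [0, 0, 40, 0, 0, 0, 1],
    [0, 0, 30, 0, 0, 0, 1],
    [0, 0, 25, 0, 0, 0, 1],
    [0, 0, 20, 0, 0, 0, 1],
    [0, 0, 15, 0, 0, 0, 1],
    [0, 0, 10, 0, 0, 0, 1],
    [0, 0, 0, 0, 0, 0, 1],
    [0, 0, 0, 0, 0, 0, 1],
  ],
)

```text
time_s: 2.95
position: [0.4124, -0.2293, 0.0068]
tool_rot: [[0.259, 0.966, 0.001], [0.966, -0.259, -0.001], [-0.0, 0.001, -1.0]]
ft_force: [-0.7, -0.7, -0.1]
grip_width: 0.0855
gripper_force: 0.0
```

>>> apply_moves(
  series=[
    [0, 0, 0, 0, 0, 0, 0.55],
    [0, 0, 0, 0, 0, 0, 0.55],
    [0, 0, 0, 0, 0, 0, 0.4],
    [0, 0, 0, 0, 0, 0, 0.4],
    [0, 0, 0, 0, 0, 0, 0.4],
    [0, 0, 0, 0, 0, 0, 0.4],
    [0, 0, 0, 0, 0, 0, 0.4],
    [0, 0, 0, 0, 0, 0, 0.4],
  ],
  grip_force=35,
)

```text
time_s: 3.95
position: [0.4118, -0.2289, 0.0067]
tool_rot: [[0.259, 0.966, -0.0], [0.966, -0.259, 0.0], [0.0, -0.0, -1.0]]
ft_force: [-2.5, 0.6, 5.3]
grip_width: 0.0534
gripper_force: 37.2
```

>>> apply_moves(
  series=[
    [0, 0, -8, 0, 0, 0, 0.4],
    [0, 0, -20, 0, 0, 0, 0.4],
    [0, 0, -30, 0, 0, 0, 0.4],
    [0, 0, -30, 0, 0, 0, 0.4],
    [0, 0, 0, 0, 0, -8.3, 0.4],
    [0, 0, 0, 0, 0, -8.3, 0.4],
    [10, 30, 0, 0, 0, 0, 0.4],
    [15, 50, 0, 0, 0, 0, 0.4],
    [15, 50, 0, 0, 0, 0, 0.4],
    [15, 50, 0, 0, 0, 0, 0.4],
    [10, 39, 0, 0, 0, 0, 0.4],
    [0, 0, 0, 0, 0, 0, 0.4],
  ],
)

```text
time_s: 5.45
position: [0.6309, -0.1567, 0.0938]
tool_rot: [[-0.03, 1.0, 0.0], [1.0, 0.03, 0.0], [0.0, 0.0, -1.0]]
ft_force: [-1.2, -0.1, -3.4]
grip_width: 0.0536
gripper_force: 38.7
```

```bash
python3 - <<'E'
from h import *
s=telemetry.observe();print(s["position"],s["tool_rot"].round(4).tolist(),s["grip_width"],s["gripper_force"],s["ft_force"])
d=get_image("scene");a=d["frame"][120:345,130:430][:,:,::-1];cv2.imwrite("pics/lift.png",cv2.resize(a,(800,600),interpolation=cv2.INTER_CUBIC))
E
```

```text
[ 0.63093131 -0.15673971  0.09379953] [[-0.0301, 0.9995, 0.0004], [0.9995, 0.0301, 0.0003], [0.0002, 0.0004, -1.0]] 0.05361706161970528 38.73284161090851 [-1.157285   -0.09090068 -3.37325402]
```

View pics/lift.png

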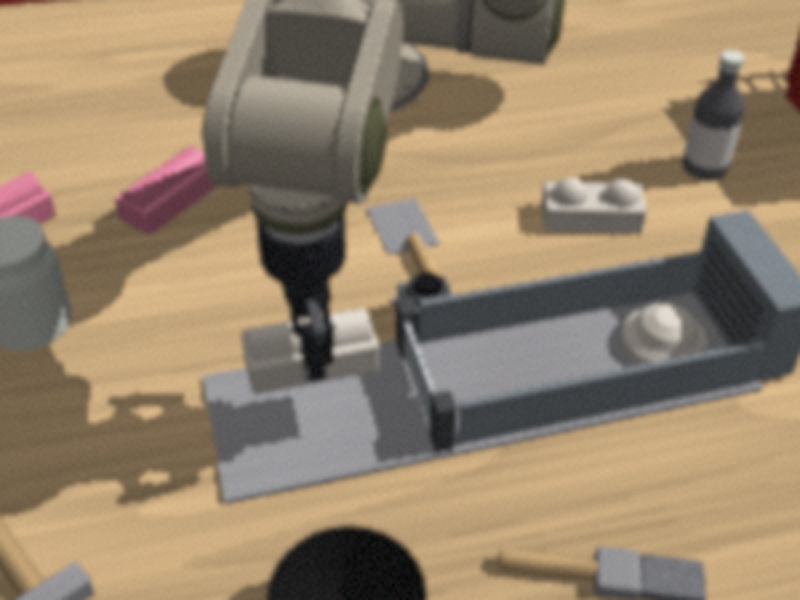

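The cast hangs level above the sill at crop px (310,345), in line with the bay. Now I lower it slowly.

>>> apply_moves(
  series=[
    [0, -2, 20, 0, 0, 0, 0.4],
    [0, 0, 20, 0, 0, 0, 0.4],
    [0, 0, 15, 0, 0, 0, 0.4],
    [0, 0, 10, 0, 0, 0, 0.4],
    [0, 0, 6, 0, 0, 0, 0.4],
    [0, 0, 4, 0, 0, 0, 0.4],
    [0, 0, 2, 0, 0, 0, 0.4],
    [0, 0, 1, 0, 0, 0, 0.4],
    [0, 0, 0, 0, 0, 0, 0.4],
  ],
)

```text
time_s: 6.62
position: [0.6273, -0.1581, 0.0165]
tool_rot: [[-0.028, 1.0, 0.0], [1.0, 0.028, -0.0], [-0.0, 0.0, -1.0]]
ft_force: [0.8, -0.2, -3.1]
grip_width: 0.0534
gripper_force: 38.8
```

>>> apply_moves(
  series=[
    [0, 0, 1, 0, 0, 0, 0.4],
    [0, 0, 1, 0, 0, 0, 0.4],
    [0, 0, 0.5, 0, 0, 0, 0.4],
    [0, 0, 0, 0, 0, 0, 0.4],
  ],
)

```text
time_s: 7.12
position: [0.6272, -0.1581, 0.0138]
tool_rot: [[-0.028, 1.0, -0.0], [1.0, 0.028, 0.0], [0.0, -0.0, -1.0]]
ft_force: [-0.8, -0.4, -3.5]
grip_width: 0.0535
gripper_force: 38.8
```

>>> apply_moves(
  series=[
    [0, 0, 0.5, 0, 0, 0, 0.4],
    [0, 0, 0.5, 0, 0, 0, 0.4],
    [0, 0, 0.3, 0, 0, 0, 0.4],
    [0, 0, 0, 0, 0, 0, 0.4],
  ],
)

```text
time_s: 7.62
position: [0.6273, -0.1581, 0.0128]
tool_rot: [[-0.028, 1.0, 0.0], [1.0, 0.028, -0.0], [-0.0, 0.0, -1.0]]
ft_force: [-0.4, 0.1, 1.1]
grip_width: 0.0534
gripper_force: 39.1
```

The wrist force went from -3.5 to +1.1 N, so the cast is down. Releasing.

>>> apply_moves(
  series=[
    [0, 0, 0, 0, 0, 0, 0.68],
    [0, 0, 0, 0, 0, 0, 0.75],
    [0, 0, 0, 0, 0, 0, 0.9],
    [0, 0, 0, 0, 0, 0, 1],
    [0, 0, 0, 0, 0, 0, 1],
    [0, 0, -10, 0, 0, 0, 1],
    [0, 0, -25, 0, 0, 0, 1],
    [0, 0, -35, 0, 0, 0, 1],
    [0, 0, -30, 0, 0, 0, 1],
  ],
)

```text
time_s: 8.75
position: [0.6274, -0.1581, 0.1146]
tool_rot: [[-0.028, 1.0, 0.001], [1.0, 0.028, -0.001], [-0.001, 0.001, -1.0]]
ft_force: [-0.2, -0.3, -0.8]
grip_width: 0.0852
gripper_force: 0.0
```

>>> apply_moves(
  series=[
    [-40, 0, 0, 0, 0, 0, 0.33],
    [-50, 0, 0, 0, 0, 0, 0.33],
    [-30, 0, 0, 0, 0, 0, 0.33],
    [0, 0, 0, 0, 0, 0, 0.33],
  ],
)

```text
time_s: 9.25
position: [0.6302, -0.2802, 0.1128]
tool_rot: [[-0.025, 1.0, 0.001], [1.0, 0.025, -0.001], [-0.001, 0.001, -1.0]]
ft_force: [-0.8, 0.1, 0.4]
grip_width: 0.0284
gripper_force: 0.0
```

```bash
cat >> h.py <<'E'
def cast(lo=(.55,-.25),hi=(.70,.25),zr=(.045,.066)):
    for n in("top","scene"):
        Q=cloud(get_image(n));F=Q[~np.isnan(Q[...,0])]
        m=(F[:,0]>lo[0])&(F[:,0]<hi[0])&(F[:,1]>lo[1])&(F[:,1]<hi[1])&(F[:,2]>zr[0])&(F[:,2]<zr[1])
        p=F[m]
        if len(p)>5:
            r=cv2.minAreaRect((p[:,:2]*1000).astype(np.float32));print(n,len(p),np.round(r[0],1),np.round(r[1],1),round(r[2],1),np.median(p[:,2]).round(4))
E
python3 - <<'E'
from h import *
cast(hi=(.70,-.075)); print(telemetry.observe()["position"],telemetry.observe()["grip_width"])
d=get_image("scene");a=d["frame"][120:345,130:430][:,:,::-1];cv2.imwrite("pics/set.png",cv2.resize(a,(800,600),interpolation=cv2.INTER_CUBIC))
E
```

```text
top 364 [ 628.6 -155.3] [ 50.9 114.3] 2.5 0.0565
scene 519 [ 630.6 -157.6] [ 49.7 111.8] 2.7 0.0574
[ 0.63052573 -0.27755528  0.11289737] 0.028363388249544232
```

View pics/set.png

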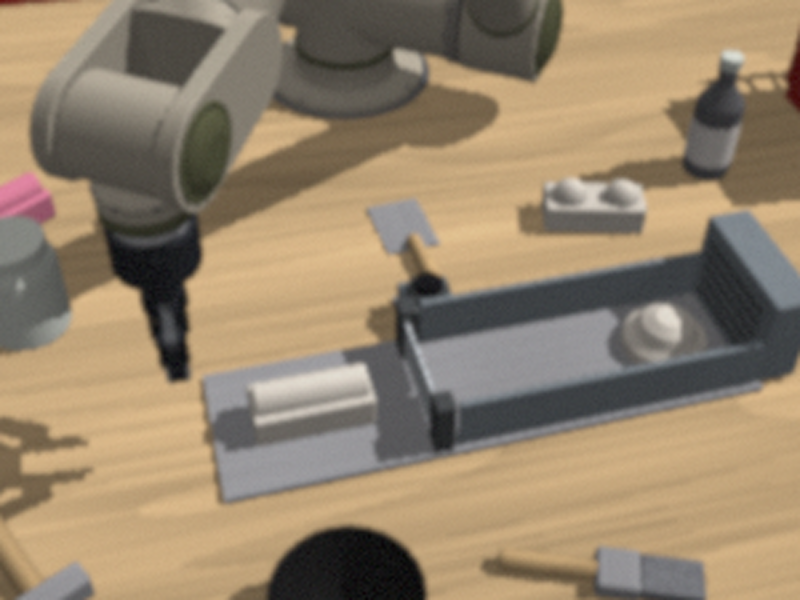

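The cast stands free on the sill around crop px (312,400), lined up with the bay and clear of the flaps. The fingers are behind it, 28 mm apart. I lower them and push.

>>> apply_moves(
  series=[
    [0, 1, 30, 0, 0, 0, 0.33],
    [0, 0, 30, 0, 0, 0, 0.33],
    [0, 0, 25, 0, 0, 0, 0.33],
    [0, 0, 11, 0, 0, 0, 0.33],
    [15, 0, 0, 0, 0, 0, 0.33],
    [15, 0, 0, 0, 0, 0, 0.33],
    [8, 0, 0, 0, 0, 0, 0.33],
    [5, 0, 0, 0, 0, 0, 0.33],
    [5, 0, 0, 0, 0, 0, 0.33],
    [5, 0, 0, 0, 0, 0, 0.33],
    [5, 0, 0, 0, 0, 0, 0.33],
    [0, 0, 0, 0, 0, 0, 0.33],
  ],
)

```text
time_s: 10.9
position: [0.63, -0.2197, 0.0165]
tool_rot: [[-0.028, 1.0, -0.0], [1.0, 0.028, 0.0], [0.0, -0.0, -1.0]]
ft_force: [-0.5, 0.5, -0.7]
grip_width: 0.028
gripper_force: 0.0
```

```bash
python3 - <<'E'
from h import *
cast(hi=(.70,-.05),lo=(.55,-.215)); s=telemetry.observe();print(s["position"],s["ft_force"])
E
```

```text
top 182 [ 611.2 -103.5] [ 55.9 115.9] 61.5 0.0572
scene 538 [ 612.9 -126.5] [159.2 130.2] 87.3 0.0573
[ 0.62988113 -0.21983785  0.01639902] [-0.09259939  0.34011612  0.83240191]
```

>>> apply_moves(
  series=[
    [8, 0, 0, 0, 0, 0, 0.33],
    [10, 0, 0, 0, 0, 0, 0.33],
    [10, 0, 0, 0, 0, 0, 0.33],
    [10, 0, 0, 0, 0, 0, 0.33],
    [10, 0, 0, 0, 0, 0, 0.33],
    [10, 0, 0, 0, 0, 0, 0.33],
    [10, 0, 0, 0, 0, 0, 0.33],
    [10, 0, 0, 0, 0, 0, 0.33],
    [10, 0, 0, 0, 0, 0, 0.33],
    [10, 0, 0, 0, 0, 0, 0.33],
    [8, 0, 0, 0, 0, 0, 0.33],
    [0, 0, 0, 0, 0, 0, 0.33],
  ],
)

```text
time_s: 12.5
position: [0.627, -0.113, 0.0166]
tool_rot: [[-0.029, 1.0, -0.0], [1.0, 0.029, 0.001], [0.001, -0.0, -1.0]]
ft_force: [0.2, 0.4, -0.5]
grip_width: 0.028
gripper_force: 0.0
```

```bash
python3 - <<'E'
from h import *
s=telemetry.observe();print(s["position"],s["ft_force"])
d=get_image("scene");a=d["frame"][120:345,130:430][:,:,::-1];cv2.imwrite("pics/push1.png",cv2.resize(a,(800,600),interpolation=cv2.INTER_CUBIC))
E
```

```text
[ 0.62697231 -0.11297625  0.01655366] [ 0.20641868  0.43552249 -0.51135473]
```

View pics/push1.png

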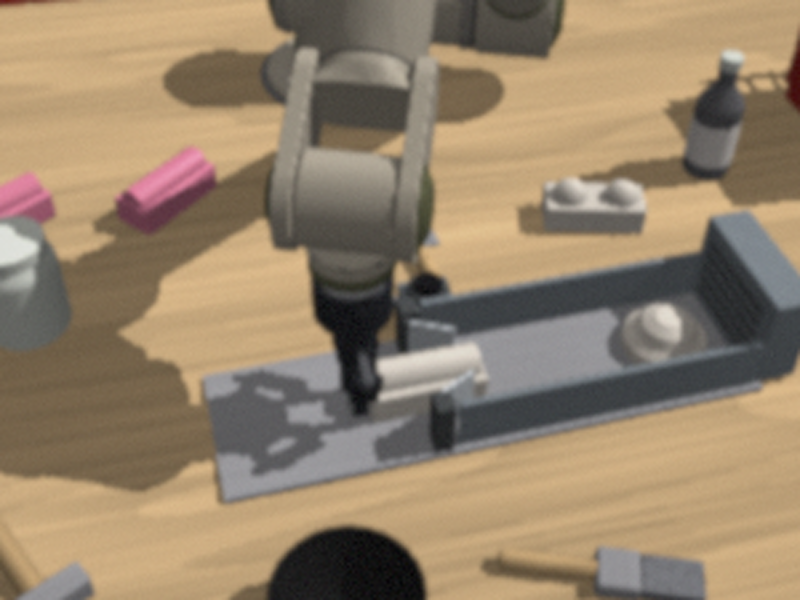

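The cast is going straight through, with both flaps resting against its sides. Continuing.

>>> apply_moves(
  series=[
    [8, 0, 0, 0, 0, 0, 0.33],
    [10, 0, 0, 0, 0, 0, 0.33],
    [10, 0, 0, 0, 0, 0, 0.33],
    [10, 0, 0, 0, 0, 0, 0.33],
    [10, 0, 0, 0, 0, 0, 0.33],
    [10, 0, 0, 0, 0, 0, 0.33],
    [10, 0, 0, 0, 0, 0, 0.33],
    [10, 0, 0, 0, 0, 0, 0.33],
    [10, 0, 0, 0, 0, 0, 0.33],
    [10, 0, 0, 0, 0, 0, 0.33],
    [8, 0, 0, 0, 0, 0, 0.33],
    [0, 0, 0, 0, 0, 0, 0.33],
  ],
)

```text
time_s: 14.05
position: [0.6245, -0.0074, 0.0172]
tool_rot: [[-0.028, 1.0, 0.001], [1.0, 0.028, -0.0], [-0.0, 0.001, -1.0]]
ft_force: [-0.4, -2.6, 5.6]
grip_width: 0.0281
gripper_force: 3.2
```

>>> apply_moves(
  series=[
    [8, 0, 0, 0, 0, 0, 0.33],
    [8, 0, 0, 0, 0, 0, 0.33],
    [6, 0, 0, 0, 0, 0, 0.33],
    [4, 0, 0, 0, 0, 0, 0.33],
    [0, 0, 0, 0, 0, 0, 0.33],
  ],
)

```text
time_s: 14.68
position: [0.623, 0.0187, 0.0163]
tool_rot: [[-0.028, 1.0, -0.001], [1.0, 0.028, 0.001], [0.001, -0.001, -1.0]]
ft_force: [-0.5, 0.5, -0.5]
grip_width: 0.0282
gripper_force: 0.0
```

```bash
python3 - <<'E'
from h import *
s=telemetry.observe();print(s["position"],s["ft_force"])
d=get_image("scene");a=d["frame"][120:345,130:430][:,:,::-1];cv2.imwrite("pics/push2.png",cv2.resize(a,(800,600),interpolation=cv2.INTER_CUBIC))
E
```

```text
[0.62304171 0.01872952 0.01628808] [-0.45402292  0.52124121 -0.46011459]
```

View pics/push2.png

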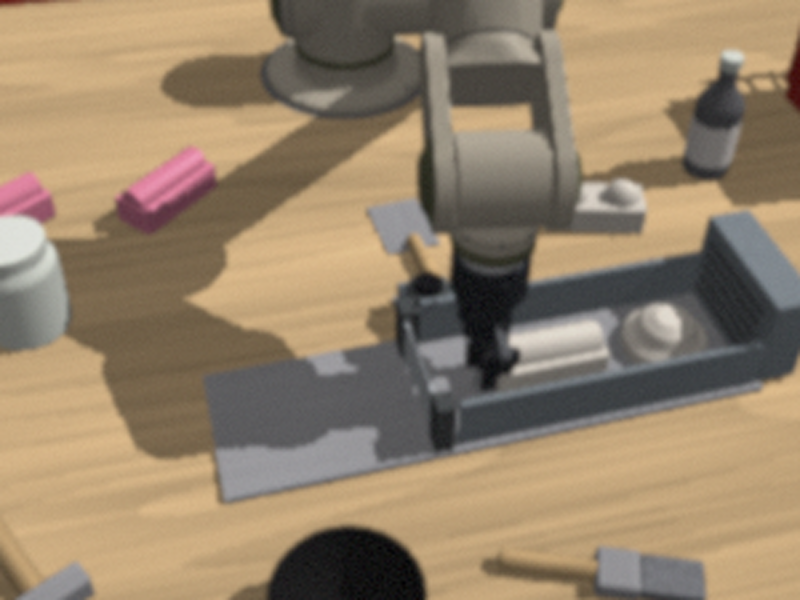

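The cast is inside, the flaps look shut behind the fingers at (420,350), and there is still a gap to the rosette. I lift straight up and move over to the button.

>>> apply_moves(
  series=[
    [-2, 0, 0, 0, 0, 0, 0.33],
    [0, 0, -20, 0, 0, 0, 0.33],
    [0, 0, -40, 0, 0, 0, 0.33],
    [0, 0, -50, 0, 0, 0, 0.33],
    [0, 0, -30, 0, 0, 0, 0.1],
    [-10, -36, 0, 0, 0, 0, 0],
    [-10, -36, 0, 0, 0, 0, 0],
    [-4, -36, 0, 0, 0, 0, 0],
    [0, 0, 0, 0, 0, 0, 0],
    [0, 0, 0, 0, 0, 0, 0],
  ],
)

```text
time_s: 15.98
position: [0.5168, -0.0112, 0.1567]
tool_rot: [[-0.027, 1.0, 0.001], [1.0, 0.027, 0.0], [0.0, 0.001, -1.0]]
ft_force: [-0.3, -0.1, -0.2]
grip_width: 0.0002
gripper_force: 0.0
```

```bash
python3 - <<'E'
from h import *
s=telemetry.observe();print(s["position"],s["ft_force"],s["grip_width"])
for n in("top","scene"):
    Q=cloud(get_image(n));F=Q[~np.isnan(Q[...,0])]
    B=(F-[.6255,-.0475,0]); t=np.radians(1.65); B=np.c_[B[:,0]*np.cos(t)+B[:,1]*np.sin(t),-B[:,0]*np.sin(t)+B[:,1]*np.cos(t),F[:,2]]
    def rep(l,x,y,z):
        m=(abs(B[:,0])<x)&(B[:,1]>y[0])&(B[:,1]<y[1])&(B[:,2]>z[0])&(B[:,2]<z[1]);p=B[m]
        if len(p)>4:
            r=cv2.minAreaRect((p[:,:2]*1000).astype(np.float32));print(n,l,len(p),np.round(r[0],1),np.round(r[1],1),round(r[2],1),"y",np.percentile(p[:,1],[2,98]).round(4))
    rep("cast",.05,(.03,.225),(.03,.066));rep("rosette",.055,(.215,.335),(.02,.06));rep("flaps",.042,(-.02,.06),(.035,.072))
d=get_image("scene");a=d["frame"][120:345,130:430][:,:,::-1];cv2.imwrite("pics/in.png",cv2.resize(a,(800,600),interpolation=cv2.INTER_CUBIC))
E
```

```text
[ 0.51682291 -0.01119227  0.15666747] [-0.25099734 -0.11061035 -0.20276462] 0.0001780361172284261
top cast 411 [  0.4 148.4] [96.2 54.9] 88.4 y [0.1095 0.1958]
top rosette 551 [ -2.1 274.3] [87.5 88. ] 89.2 y [0.2342 0.3137]
top flaps 18 [22.2  2.5] [ 2.9 37.6] 88.2 y [0.0005 0.0035]
scene cast 770 [-1.000e-01  1.363e+02] [120.7  59. ] 89.8 y [0.0773 0.1906]
scene rosette 527 [  2.5 270.4] [88.3 74.1] 62.5 y [0.2323 0.3114]
scene flaps 101 [-0.6  0.9] [ 5.2 82.6] 89.8 y [-0.0016  0.0027]
```

View pics/in.png

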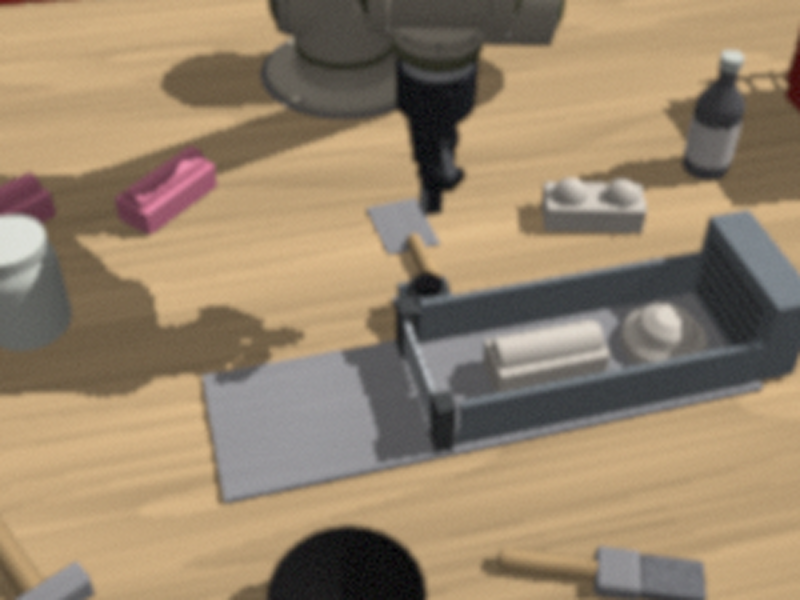

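The cast sits at bay y≈137 mm with about 35 mm to the rosette, and both flaps read shut (y≈1 mm). Pressing the button next.

>>> apply_moves(
  series=[
    [0, 1, 35, 0, 0, 0, 0],
    [0, 0, 35, 0, 0, 0, 0],
    [0, 0, 15, 0, 0, 0, 0],
    [0, 0, 5, 0, 0, 0, 0],
    [0, 0, 2, 0, 0, 0, 0],
    [0, 0, 2, 0, 0, 0, 0],
    [0, 0, 2, 0, 0, 0, 0],
    [0, 0, 0, 0, 0, 0, 0],
  ],
)

```text
time_s: 17.12
position: [0.5172, -0.0111, 0.0607]
tool_rot: [[-0.028, 1.0, 0.0], [1.0, 0.028, -0.0], [-0.0, 0.0, -1.0]]
ft_force: [-0.2, -0.1, -0.0]
grip_width: -0.0003
gripper_force: 0.0
```

>>> apply_moves(
  series=[
    [0, 0, 1.5, 0, 0, 0, 0],
    [0, 0, 1.5, 0, 0, 0, 0],
    [0, 0, 1, 0, 0, 0, 0],
    [0, 0, 1, 0, 0, 0, 0],
    [0, 0, 0, 0, 0, 0, 0],
  ],
)

```text
time_s: 17.75
position: [0.5172, -0.0111, 0.0556]
tool_rot: [[-0.028, 1.0, 0.0], [1.0, 0.028, -0.0], [-0.0, 0.0, -1.0]]
ft_force: [-0.7, -0.2, 2.1]
grip_width: -0.0001
gripper_force: 1.4
```

>>> apply_moves(
  series=[
    [0, 0, 1, 0, 0, 0, 0],
    [0, 0, 1, 0, 0, 0, 0],
    [0, 0, 1, 0, 0, 0, 0],
    [0, 0, 0, 0, 0, 0, 0],
  ],
)

```text
time_s: 18.25
position: [0.5172, -0.0111, 0.0526]
tool_rot: [[-0.028, 1.0, 0.0], [1.0, 0.028, -0.0], [-0.0, 0.0, -1.0]]
ft_force: [-1.6, -0.1, 4.5]
grip_width: -0.0003
gripper_force: 2.2
```

>>> apply_moves(
  series=[
    [0, 0, 0.6, 0, 0, 0, 0],
    [0, 0, 0.5, 0, 0, 0, 0],
    [0, 0, 0, 0, 0, 0, 0],
  ],
)

```text
time_s: 18.62
position: [0.5172, -0.0111, 0.052]
tool_rot: [[-0.028, 1.0, 0.001], [1.0, 0.028, -0.0], [-0.0, 0.001, -1.0]]
ft_force: [-1.7, 0.8, 11.2]
grip_width: 0.0003
gripper_force: 5.0
```

The force jumped to 11 N, so the button is fully down. Retreating.

>>> apply_moves(
  series=[
    [0, 0, -4, 0, 0, 0, 0],
    [0, 0, -10, 0, 0, 0, 0],
    [0, 0, -40, 0, 0, 0, 0],
    [0, 0, -40, 0, 0, 0, 0],
    [0, 0, -20, 0, 0, 0, 0],
    [0, 0, 0, 0, 0, 0, 0],
    [0, 0, 0, 0, 0, 0, 0],
    [0, 0, 0, 0, 0, 0, 0],
  ],
)

```text
time_s: 19.62
position: [0.5167, -0.011, 0.1643]
tool_rot: [[-0.028, 1.0, -0.002], [1.0, 0.028, 0.001], [0.001, -0.002, -1.0]]
ft_force: [-0.2, 0.4, -0.0]
grip_width: -0.0
gripper_force: 0.0
```

```bash
python3 - <<'E'
from h import *
s=telemetry.observe();print(s["position"],s["ft_force"])
print(env.close_job())
E
```

```text
[ 0.5166851  -0.01101592  0.16432296] [-0.22674952  0.43425091 -0.03852181]
the job is handed in; nothing more can be done
None
```

The roll cast was set on the sill, released and pushed through the gate until it was wholly inside, about 35 mm short of the rosette; both flaps measured shut, then the start button was pressed fully down, and the job is handed in at about 20 s (no verdict was returned).

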